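# Slide the water carafe under the filler tap and start the fill

## Task

The tall open glass carafe stands beside the filler tap on the dish-room bench. With the fingertips, push it gently from low on its body so that it slides upright along the bench, never lifted, squeezed or tipped, until its mouth stands right below the tap's outlet; only then press the tap's push cap all the way down and let it come back up. Leave the carafe under the outlet, and leave the other things on the bench alone.

Things in the scene. Friction and masses are not known exactly. Their poses are not given: they have to be found in the camera images.
- carafe: the carafe to slide, loose, left or right of the tap: green glass, open top, 222 mm tall; straight round body 76 mm across up to 115 mm height, then narrowing to a 45 mm neck at 195 mm and flaring to a 58 mm lip. 0.4 to 0.8 kg, bottom-heavy. Origin: centre of its underside, z up; round, so yaw means nothing. Pushed below 45 mm height it slides (friction 0.5 to 0.7); above 55 mm it may tip
- mouth (a point): centre of the carafe's open mouth, 222 mm straight above the carafe's origin. Sliding the carafe takes up to 6 N; the fingers must never load it with more than 15 N (no pinching, no hard shove)
- tap: filler tap, fixed: slim upright steel column 32 mm across on a 68 mm flange, a 47 mm head at 236 to 286 mm height with the push cap on top; an 18 mm thick spout leaves the head along the tap's -x (roughly to the robot) at 250 to 277 mm height. Origin: on the column's axis at bench level, z up. The dark drip grating below the outlet (170 x 150 mm) is flush with the bench, no obstacle
- outlet (a point): centre of the spout's downward outlet (a nozzle 22 mm across), 120 mm from the column's axis along the tap's -x and 238 mm above the bench, so 16 mm above the mouth of the standing carafe
- push_cap (a joint): travel of the push cap on top of the tap's head, in m: 0 up (at rest), 0.010 fully down. A spring resists with 3 N at the start and 6 N at the bottom and returns the cap when it is let go
- cap_top (a point): centre of the push cap's flat round top (41 mm in diameter), on the column's axis, 306 mm above the bench when up; it is pressed straight down
- soap_pump: bystander: white soap bottle with pump head, 68 mm in diameter, 150 mm to the shoulder, 221 mm tall in all, on the other side of the tap from the carafe. Origin: centre of its underside
- tumbler: bystander: glass tumbler, 72 mm wide, 105 mm tall, near the tap's column. Origin: centre of its underside
- mug: bystander: brown mug, 80 mm wide plus handle, 92 mm tall, near the tap's column. Origin: centre of its underside
- squeeze: bystander: white bottle with red cap, 62 mm wide, 190 mm tall, on the bench near the robot. Origin: centre of its underside
- cutlery: bystander: steel cutlery cup, 96 mm wide, 183 mm tall with the cutlery, just behind the tap. Origin: centre of its underside
- brush: bystander: dish brush lying flat near the robot, 250 mm long, 38 mm high. Origin: near its middle, at bench level; x along it to the bristles

How it is judged:
On the way, in this order (a step that is already met when the one before it is completed fails the run):
1. the carafe stands upright and at rest with its mouth below the outlet (within 12 mm of its axis) (horizontal distance between mouth and outlet below 0.012 m and angle between carafe's own z axis and vertical below 0.05 rad and linear speed of carafe below 0.02 m/s), for 0.3 s.
2. the push cap is pressed down (more than 8 of its 10 mm) (value of joint push_cap above 0.008 m), for 0.1 s.
At the end, for the whole second after the job is handed in: The carafe stands upright (within 3 degrees) and still on the bench with its mouth centred below the tap's outlet within 12 mm, and the push cap has been pressed and is back up (under 2 mm of travel) (all of step 1 and height (world z) of carafe between -0.004 and 0.004 m and value of joint push_cap below 0.002 m); the robot touches nothing.
It fails at once if the carafe is lifted off the bench (underside more than 10 mm up) (height (world z) of carafe above 0.01 m).
It fails at once if the carafe is tipped (more than 11 degrees) (angle between carafe's own z axis and vertical above 0.2 rad).
It fails at once if the carafe is squeezed or shoved hard (fingers load it with more than 15 N) (contact force between the fingers and carafe above 15 N).
It fails at once if the cap is pressed (more than 4 mm) while the mouth is not below the outlet (more than 14 mm off) (value of joint push_cap above 0.004 m and horizontal distance between mouth and outlet above 0.014 m).
It fails at once if another thing on the bench is moved by more than 20 mm (distance of any of soap_pump, tumbler, mug, squeeze, cutlery, brush from where it was at the start of the episode above 0.02 m).
It also fails if it takes over 64 s, if anything falls off the work surface, if the arm or the gripper's body presses on something with over 40 N, if the wrist force passes 120 N, or if a joint passes its speed limit or range.

## Robot

A 7-joint arm with a two-finger parallel gripper is mounted at the origin on the work surface. World frame = base frame: x ahead of the robot, y to its left, z up, the work surface at z = 0. Lengths are in m, angles in rad, forces in N, time in s.
With the tool pointing down it reaches from about 0.425 to 0.95 m from the base axis. Payload 4.7 kg.
Tool frame: the origin (TCP) lies on the centre line of the jaws, within the pads' length; the fingertips stand 8 mm ahead of it and the grasp point (between the pads) lies 11 mm behind it; x points along the fingers, z is the direction in which the jaws open and shut, and the axes are right-handed (so a half turn about x gives the same grasp; the last joint's range is limited). The gripper opens to 85 mm and grips with 20 to 120 N. Pads are 22 mm wide; open, the fingers measure 114 mm over their backs; the gripper's body (76 mm by 85 mm) begins 54 mm behind the grasp point. The pads swing forward as they close: fully open they stand 13 mm farther back than shut.
Start: joints at [-1.192, 0.469, -0.049, 1.532, 0.024, 1.141, -0.082], TCP at [0.268, 0.62, 0.213] pointing down, gripper open.
Joint ranges: [-2.59, 2.59], [-0.33, 1.99], [-1.39, 1.29], [0.1, 2.45], [-1.04, 4.18], [0.21, 1.99], [-2.66, 2.66]. Speed limits (rad/s): [2.57, 2.57, 3.14, 3.14, 3.14, 3.14, 3.14].

## Interface

Orientations are given as a unit quaternion [x, y, z, w].
In Python, from plant import sense, read_camera, sign_off gives the robot as it stands.
- The arm moves only by the tool play_rows, never from a script. Its argument "motion" is a list of rows, each a list of 6 numbers: the shift along the tool's x, y, z scaled (see below), then the turn, a rotation vector about the tool's x, y, z scaled (see below). In form: [[x, y, z, wx, wy, wz], ...]. A call has 1 to 12 rows; each row is the pose to reach, as a shift and turn from the pose commanded when the call began, along the tool's axes at that moment; what a row does not reach only later rows make up. The controller multiplies each number of a shift by 0.3 m and each number of a turn by 90 degrees. A row lasts 1/10 s, in which the tool goes at most 50 mm and 8.59 degrees, less where a joint would pass 70% of its speed; a pose out of reach is approached as far as the arm can. A call with a number of a shift or a turn outside -1 to 1 is refused whole. A call with a gripper value outside its range is refused whole. "grip" is the gripper's target within -1 to 1 (fully open at 1, half-way at 0, shut at -1), set as the call begins (left out, the last holds). The fingers move at their own pace and stop on an object; "force" is the grip in N (left out, the last holds). Time passes only in rows, so rows that repeat a pose let the fingers close. It gives the time, the measured TCP pose, the force and the opening at its end, in the units of the state.
- sense(): the state, without advancing time (a new reading comes with each control period).
- read_camera(name): name is "side" or "top"; returns a dict with "image" (384x512x3 uint8, red, green, blue), "depth" (384x512 float32, m along the optical axis (not along the pixel's ray), 0 where there is no reading), "fx", "fy", "cx", "cy" (pixels), "origin" and "rotation" of the camera in the world. Camera axes: x right, y down, z forward; pixel columns grow to the right and rows downward; lengths in m; the calibration is good to about 2 mm. A picture is of the moment at which its call begins.
- sign_off(): hands the job in, once; it reports no verdict.
The state is a dict: "time": time; "joint_pos": joint angles; "joint_vel": joint speeds; "tau": joint torques, N m; "eef_pos": TCP position; "ee_rot": TCP orientation; "contact_force": force on the tool from outside, world axes, zero at the start; "moment": the same for the moment, N m; "grip_width": finger opening in m.
Only numpy, scipy, OpenCV 4.12 (cv2) and the standard library are available. Lean on these libraries where they do the work, as an engineer would, in place of code of your own. Each camera call takes 0.05 s, during which the arm holds its last target. There are 200 camera calls.

## Working session

There is one attempt and no reset: what is moved stays moved. The work goes in short steps, Python scripts to look and compute and a tool call to move; the robot and the scene stay as the last step left them, time stands still between calls to the robot, and variables do not carry over. Pictures are saved under pics/ and viewed, about 8 in all and at most 12, crops included, and the job is handed in when it is done.

Besides the shell and the picture viewer there is one more tool, called after "Request:" by a JSON object that holds its "op" and its "data", one argument or row to a line. play_rows: Moves the arm, as the interface text tells. Its arguments: {"type":"object","properties":{"motion":{"type":"array"},"grip":{"type":"number"},"force":{"type":"number"}},"required":["motion"]}

```bash
ls; mkdir -p pics; python3 - <<'E'
from plant import sense, read_camera
import cv2,numpy as np
s=sense();print({k:np.round(v,3) for k,v in s.items()})
for n in("top","side"):
    c=read_camera(n);np.savez(f"{n}0.npz",**c)
    print(n,c["fx"],c["fy"],c["cx"],c["cy"],np.round(c["origin"],4),np.round(c["rotation"],4).tolist())
    cv2.imwrite(f"pics/{n}0.png",c["image"][:,:,::-1])
E
```

```text
pics
{'time': np.float64(0.0), 'joint_pos': array([-1.192,  0.469, -0.049,  1.534,  0.024,  1.141, -0.082]), 'joint_vel': array([ 0.001, -0.   , -0.001, -0.   , -0.001, -0.   , -0.   ]), 'tau': array([-0.0000e+00, -5.1031e+01, -4.7000e-02, -2.3772e+01,  1.1000e-02,
        7.0000e-03,  0.0000e+00]), 'eef_pos': array([0.267, 0.619, 0.212]), 'ee_rot': array([-0.389,  0.591,  0.388,  0.59 ]), 'contact_force': array([0.704, 0.14 , 0.122]), 'moment': array([ 0.008, -0.027, -0.009]), 'grip_width': np.float64(0.085)}
top 390.42783096045764 390.42783096045764 255.35411854059248 195.411994410618 [ 0.4277 -0.0579  1.1191] [0.7103, -0.7005, 0.0379, -0.0569]
side 434.32614682625916 434.32614682625916 259.7818538548566 187.694125187164 [0.4858 0.698  0.9171] [-0.0456, 0.9181, -0.3935, 0.0139]
```

View pics/top0.png

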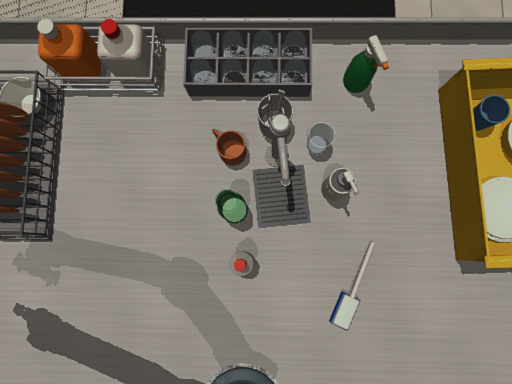

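View pics/side0.png

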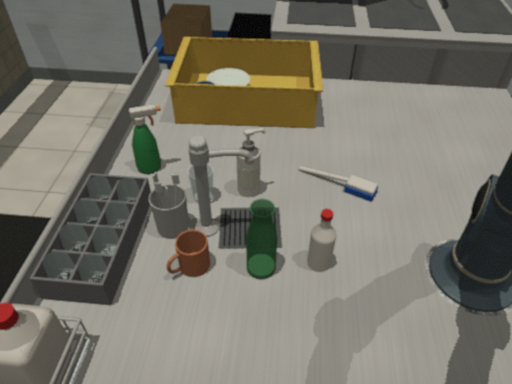

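Top view: tap head about (280,122), spout end about (286,182), carafe about (225-234, 200-210), and squeeze bottle (241,264). Side view: carafe spans (262,205) to (262,265) and the mug (192,253) is next to it.

```bash
cat > h.py <<'E'
import numpy as np,cv2
from scipy.spatial.transform import Rotation as R
def ray(c,u,v):
    d=np.array([(u-c["cx"])/c["fx"],(v-c["cy"])/c["fy"],1.0]);return R.from_quat(c["rotation"]).apply(d)
def onplane(c,u,v,z):
    d=ray(c,u,v);o=np.asarray(c["origin"]);return o+d*(z-o[2])/d[2]
def proj(c,p):
    q=R.from_quat(c["rotation"]).inv().apply(np.asarray(p)-c["origin"]);return c["fx"]*q[...,0]/q[...,2]+c["cx"],c["fy"]*q[...,1]/q[...,2]+c["cy"]
def cloud(c):
    v,u=np.mgrid[:384,:512];z=c["depth"]
    q=np.stack([(u-c["cx"])/c["fx"]*z,(v-c["cy"])/c["fy"]*z,z],-1)
    P=R.from_quat(c["rotation"]).apply(q.reshape(-1,3)).reshape(384,512,3)+c["origin"];P[z==0]=np.nan;return P
E
python3 - <<'E'
from h import *
for n in("top","side"):
    c=dict(np.load(n+"0.npz"));P=cloud(c);im=c["image"].astype(int)
    print(n,"TCP px",proj(c,[.267,.619,.212]),"bench z",np.nanmedian(P[...,2]))
    r,g,b=im[...,0],im[...,1],im[...,2]
    m=((g>r+25)&(g>b+12)).astype(np.uint8)
    k,l,st,ce=cv2.connectedComponentsWithStats(m)
    for i in range(1,k):
        if st[i,4]>60:
            q=P[l==i];q=q[~np.isnan(q[:,0])];print(st[i],ce[i].round(1),"pts",len(q), np.percentile(q,[2,50,98],axis=0).round(3).tolist() if len(q) else 0)
    # tap cap, by height
    x,y,z=P[...,0],P[...,1],P[...,2]
    for lo,hi in((.296,.315),(.24,.285),(.05,.23)):
        s=(z>lo)&(z<hi)&(x>.35)&(x<.85)&(abs(y)<.3)
        k,l,st,ce=cv2.connectedComponentsWithStats(s.astype(np.uint8))
        for i in range(1,k):
            if st[i,4]>30: q=P[l==i];print("h",lo,hi,st[i],q.mean(0).round(4),q.min(0).round(3),q.max(0).round(3))
a=cv2.resize(cv2.imread("pics/top0.png")[85:285,190:370],None,fx=4,fy=3,interpolation=cv2.INTER_CUBIC) if 0 else cv2.resize(cv2.imread("pics/top0.png")[95:245,200:370],None,fx=4,fy=4,interpolation=cv2.INTER_CUBIC)
cv2.imwrite("pics/topcrop.png",a)
E
```

```text
top TCP px (np.float64(-30.345874783776367), np.float64(314.2333014549161)) bench z 5.9679876213802885e-05
[344  51  32  41 836] [358.9  72.9] pts 832 [[0.89, -0.341, 0.017], [0.905, -0.305, 0.104], [0.938, -0.283, 0.16]]
[215 189  32  33 518] [233. 208.] pts 515 [[0.499, -0.003, 0.009], [0.525, 0.025, 0.148], [0.566, 0.061, 0.223]]
h 0.296 0.315 [271 114  19  19 268] [ 0.6966 -0.0859  0.3038] [ 0.678 -0.105  0.296] [ 0.717 -0.066  0.309]
h 0.24 0.285 [270 123  21  64 518] [ 0.6334 -0.0926  0.2702] [ 0.568 -0.109  0.24 ] [ 0.703 -0.064  0.285]
h 0.05 0.23 [257  90  36  44 652] [ 0.8046 -0.0747  0.1075] [ 0.746 -0.124  0.05 ] [ 0.838 -0.031  0.184]
h 0.05 0.23 [308 122  27  30 374] [ 0.7363 -0.2059  0.084 ] [ 0.696 -0.237  0.05 ] [ 0.766 -0.168  0.11 ]
h 0.05 0.23 [212 129  34  33 369] [0.7098 0.0456 0.0773] [0.665 0.002 0.05 ] [0.755 0.097 0.095]
h 0.05 0.23 [272 138   7  19 108] [ 0.6856 -0.0784  0.1311] [ 0.681 -0.089  0.05 ] [ 0.696 -0.07   0.212]
h 0.05 0.23 [323 168  36  31 793] [ 0.5903 -0.2405  0.1554] [ 0.554 -0.281  0.05 ] [ 0.632 -0.213  0.224]
h 0.05 0.23 [215 189  32  33 
[... 762 characters left out ...]
] [ 0.65   -0.0806  0.2674] [ 0.57  -0.107  0.241] [ 0.721 -0.06   0.285]
h 0.05 0.23 [236 128  30  59 908] [ 0.5968 -0.2296  0.1306] [ 0.556 -0.271  0.05 ] [ 0.635 -0.209  0.225]
h 0.05 0.23 [187 164  26  56 896] [ 0.7075 -0.1097  0.1285] [ 0.683 -0.233  0.051] [ 0.768 -0.064  0.23 ]
h 0.05 0.23 [ 148  172   40   56 1496] [ 0.7914 -0.0712  0.1044] [ 0.745 -0.126  0.05 ] [ 0.843 -0.028  0.186]
h 0.05 0.23 [ 246  198   31   71 1805] [0.5363 0.0512 0.1494] [0.5   0.004 0.051] [0.573 0.074 0.226]
h 0.05 0.23 [ 308  208   28   54 1018] [0.3925 0.021  0.1207] [ 0.361 -0.011  0.05 ] [0.421 0.037 0.195]
h 0.05 0.23 [166 229  43  41 870] [0.7111 0.0487 0.075 ] [0.668 0.003 0.05 ] [0.761 0.099 0.098]
```

View pics/topcrop.png

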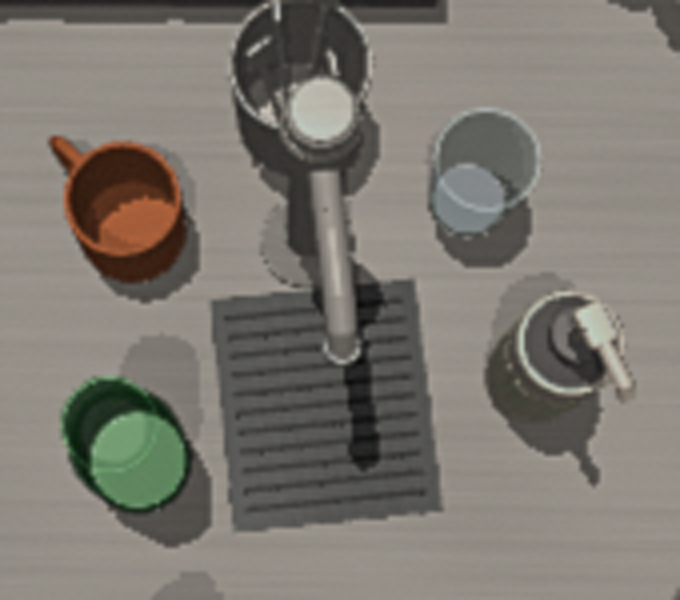

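```bash
cat >> h.py <<'E'
from scipy.optimize import least_squares
def circ(q,r=None):
    m=q.mean(0)
    if r: f=lambda p:np.hypot(q[:,0]-p[0],q[:,1]-p[1])-r;x0=[m[0],m[1]]
    else: f=lambda p:np.hypot(q[:,0]-p[0],q[:,1]-p[1])-p[2];x0=[m[0],m[1],.03]
    s=least_squares(f,x0,loss="soft_l1",f_scale=.002);return s.x.round(4),round(float(np.median(abs(s.fun))),4)
E
python3 - <<'E'
from h import *
for n in("top","side"):
    c=dict(np.load(n+"0.npz"));P=cloud(c);x,y,z=P[...,0],P[...,1],P[...,2]
    car=(x>.48)&(x<.59)&(y>-.02)&(y<.085)
    lip=P[car&(z>.217)&(z<.23)];print(n,"lip",len(lip),circ(lip),circ(lip,.0285), "bbox mid",(lip.min(0)+lip.max(0))/2)
    b=P[car&(z>.03)&(z<.11)];print(" body",len(b),circ(b,.038))
    cap=P[(z>.303)&(z<.311)&(x>.65)&(x<.75)&(abs(y+.085)<.05)];print(" cap",len(cap),(cap.min(0)+cap.max(0))/2,cap.mean(0),np.ptp(cap,axis=0))
    sp=P[(z>.262)&(z<.282)&(x>.59)&(x<.665)&(abs(y+.09)<.05)]
    pf=np.polyfit(sp[:,0],sp[:,1],1);print(" spout dy/dx",pf[0].round(3),"y at .58,.70",np.polyval(pf,[.58,.7]).round(4), "zmax",sp[:,2].max())
    e=P[(z>.235)&(z<.285)&(x>.55)&(x<.6)&(abs(y+.1)<.05)];print(" spout end",e.min(0).round(4),e.max(0).round(4))
    col=P[(z>.02)&(z<.22)&(x>.66)&(x<.72)&(abs(y+.085)<.03)];print(" col",len(col),circ(col,.016))
    g=c["image"].astype(int).mean(-1); m=((abs(z)<.006)&(g<95)&(abs(y+.11)<.13)&(x>.45)&(x<.7)).astype(np.uint8)
    m=cv2.morphologyEx(m,cv2.MORPH_CLOSE,np.ones((5,5)))
    if n=="top":
        k=max(cv2.findContours(m,0,2)[0],key=cv2.contourArea);pts=np.array([onplane(c,*p[0],0)[:2] for p in k],np.float32);print(" grate",cv2.minAreaRect(pts))
        for zz in(.238,.25):print(" nozzle",zz,onplane(c,285.3,183,zz).round(4))
        print(" cap px",onplane(c,280.5,122.5,.306).round(4))
E
```

```text
top lip 124 (array([0.5357, 0.0329, 0.0264]), 0.0009) (array([0.5354, 0.0327]), 0.0021) bbox mid [0.5361781  0.03303952 0.22107894]
 body 126 (array([0.5345, 0.0317]), 0.0019)
 cap 191 [ 0.69849292 -0.08680531  0.30612505] [ 0.69780608 -0.08629322  0.30488326] [0.03569777 0.03663708 0.00610614]
 spout dy/dx 0.117 y at .58,.70 [-0.0995 -0.0855] zmax 0.28029640464920935
 spout end [ 0.5682 -0.1089  0.2402] [ 0.5992 -0.0898  0.2758]
 col 129 (array([ 0.6982, -0.0861]), 0.0003)
 grate ((0.5895001292228699, -0.06966746598482132), (0.2028706669807434, 0.20768097043037415), 8.469388008117676)
 nozzle 0.238 [ 0.576  -0.1011  0.238 ]
 nozzle 0.25 [ 0.5739 -0.1005  0.25  ]
 cap px [ 0.6964 -0.0868  0.306 ]
side lip 171 (array([0.5374, 0.0353, 0.0264]), 0.001) (array([0.5375, 0.0359]), 0.0022) bbox mid [0.53769755 0.03316118 0.22169343]
 body 598 (array([0.5377, 0.0335]), 0.0006)
 cap 149 [ 0.69905012 -0.08320595  0.30684552] [ 0.69840965 -0.08098498  0.30674171] [0.03818888 0.0381067  0.00743509]
 spout dy/dx 0.115 y at .58,.70 [-0.0943 -0.0805] zmax 0.2808291667340441
 spout end [ 0.5704 -0.1071  0.2397] [ 0.5995 -0.0857  0.2775]
 col 700 (array([ 0.7001, -0.0853]), 0.0008)
```

```bash
cat >> h.py <<'E'
from plant import sense,read_camera
def tilted(u,t,ref):
    u=np.array([*u,0])/np.linalg.norm(u);x=u*np.sin(t)+np.array([0,0,-np.cos(t)]);z=np.array([-u[1],u[0],0])
    if z@ref.apply([0,0,1])<0:z=-z
    return R.from_matrix(np.c_[x,np.cross(z,x),z])
def row(p,rt=None):
    s=sense();r0=R.from_quat(s["ee_rot"]);d=r0.inv().apply(np.array(p)-s["eef_pos"])/.3
    w=(r0.inv()*rt).as_rotvec()/(np.pi/2) if rt else np.zeros(3)
    return np.r_[d,w].round(4).tolist()
E
python3 - <<'E'
from h import *
s=sense();r0=R.from_quat(s["ee_rot"]);print(r0.as_matrix().round(3))
rt=tilted([.312,-.95],np.radians(40),r0);print(rt.as_matrix().round(3))
print(row([.38,.40,.25],rt),row([.47,.24,.2],rt))
E
```

```text
[[-0.001 -0.918  0.397]
 [-0.002  0.397  0.918]
 [-1.    -0.    -0.002]]
[[ 0.201 -0.239  0.95 ]
 [-0.611  0.728  0.312]
 [-0.766 -0.643  0.   ]]
[-0.1242, -0.6342, -0.5221, 0.5162, 0.1867, -0.4167] [0.0431, -1.121, -0.8925, 0.5162, 0.1867, -0.4167]
```

Request:
{"op": "play_rows", "data": {
  "motion": [
    [-0.1242,-0.6342,-0.5221,0.5162,0.1867,-0.4167],
    [-0.1242,-0.6342,-0.5221,0.5162,0.1867,-0.4167],
    [-0.1242,-0.6342,-0.5221,0.5162,0.1867,-0.4167],
    [-0.1242,-0.6342,-0.5221,0.5162,0.1867,-0.4167],
    [-0.1242,-0.6342,-0.5221,0.5162,0.1867,-0.4167],
    [-0.1242,-0.6342,-0.5221,0.5162,0.1867,-0.4167],
    [-0.1242,-0.6342,-0.5221,0.5162,0.1867,-0.4167],
    [-0.1242,-0.6342,-0.5221,0.5162,0.1867,-0.4167],
    [-0.1242,-0.6342,-0.5221,0.5162,0.1867,-0.4167],
    [-0.1242,-0.6342,-0.5221,0.5162,0.1867,-0.4167],
    [-0.1242,-0.6342,-0.5221,0.5162,0.1867,-0.4167],
    [-0.1242,-0.6342,-0.5221,0.5162,0.1867,-0.4167]
  ],
  "grip": 0,
  "force": 20
}}

```text
time: 1.3
eef_pos: [0.3805, 0.3999, 0.2514]
ee_rot: [-0.342, 0.618, -0.133, 0.695]
contact_force: [-0.5, 0.4, 0.3]
grip_width: 0.0427
```

```bash
python3 - <<'E'
from h import *
s=sense();r0=R.from_quat(s["ee_rot"]);print(s["eef_pos"],s["grip_width"],s["joint_pos"].round(2) if hasattr(s["joint_pos"],'round') else s["joint_pos"])
rt=tilted([.312,-.95],np.radians(40),r0);print((r0.inv()*rt).magnitude())
a=row([.495,.16,.12],rt);print(a)
E
```

```text
[0.38051624 0.39989383 0.25142613] 0.042711621806244555 [-1.34  0.51  0.28  1.59  0.36  1.56 -0.84]
0.0034699840509387642
[0.8994, -0.3941, 0.1128, -0.0009, 0.0006, -0.0019]
```

Request:
{"op": "play_rows", "data": {
  "motion": [
    [0.9,-0.394,0.113,0,0,0],
    [0.9,-0.394,0.113,0,0,0],
    [0.9,-0.394,0.113,0,0,0],
    [0.9,-0.394,0.113,0,0,0],
    [0.9,-0.394,0.113,0,0,0],
    [0.9,-0.394,0.113,0,0,0],
    [0.9,-0.394,0.113,0,0,0],
    [0.9,-0.394,0.113,0,0,0],
    [0.9,-0.394,0.113,0,0,0],
    [0.9,-0.394,0.113,0,0,0]
  ]
}}

```text
time: 2.3
eef_pos: [0.4951, 0.1625, 0.1199]
ee_rot: [-0.343, 0.617, -0.132, 0.696]
contact_force: [0.4, -0.3, 0.5]
grip_width: 0.0427
```

```bash
python3 - <<'E'
from h import *
s=sense();r0=R.from_quat(s["ee_rot"])
rt=tilted([.312,-.95],np.radians(40),r0)
print(s["eef_pos"],row(np.array([.5365,.0335,.024])-[.312*.085,-.95*.085,0],rt))
E
```

```text
[0.49505093 0.16250209 0.1199009 ] [0.3533, 0.0754, -0.0042, 0.0003, 0.0025, -0.0021]
```

Request:
{"op": "play_rows", "data": {
  "motion": [
    [0.177,0.038,-0.002,0,0,0],
    [0.265,0.057,-0.003,0,0,0],
    [0.31,0.066,-0.004,0,0,0],
    [0.34,0.073,-0.004,0,0.0025,-0.002],
    [0.353,0.0755,-0.004,0,0.0025,-0.002],
    [0.353,0.0755,-0.004,0,0.0025,-0.002],
    [0.353,0.0755,-0.004,0,0.0025,-0.002]
  ]
}}

```text
time: 3.0
eef_pos: [0.5101, 0.1131, 0.0242]
ee_rot: [-0.344, 0.618, -0.135, 0.694]
contact_force: [-0.3, -0.6, -0.6]
grip_width: 0.0428
```

```bash
python3 - <<'E'
from h import *
s=sense();print(s["eef_pos"],s["contact_force"])
c=read_camera("side");np.savez("side1.npz",**c);a=c["image"][150:320,170:370,::-1]
t=read_camera("top");np.savez("top1.npz",**t);b=t["image"][150:260,170:300,::-1]
A=cv2.resize(a,(480,408));B=cv2.resize(b,(482,408));B=B[:,:320]
cv2.imwrite("pics/p1.png",np.hstack([A,B]))
E
```

```text
[0.51011112 0.11307271 0.02422897] [-0.31763562 -0.64334919 -0.6368953 ]
```

View pics/p1.png

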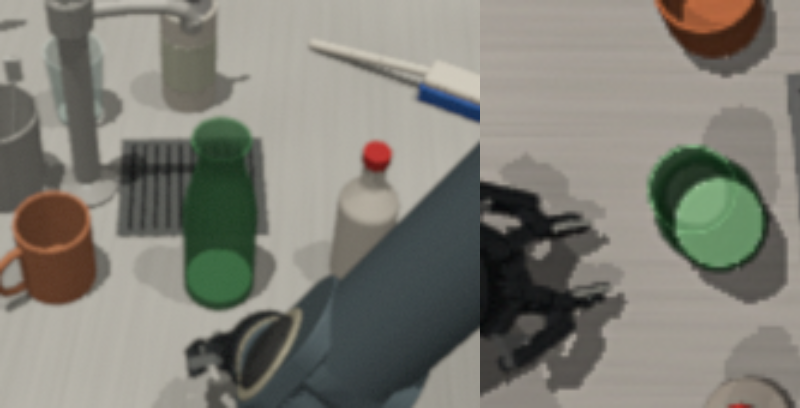

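Fingers straddle the carafe's axis behind it; the side view shows the path clear. I'll measure the fingertip's lead on the cloud, then push.

```bash
python3 - <<'E'
from h import *
c=dict(np.load("top1.npz"));P=cloud(c);u=np.array([.312,-.95]);v=np.array([.95,.312])
q=P[(P[...,2]>.012)&(P[...,2]<.12)&(P[...,1]>.08)&(P[...,1]<.2)&(P[...,0]>.4)&(P[...,0]<.62)&(c["image"].max(-1)<90)]
d=(q[:,:2]-[.5101,.1131])@u;e=(q[:,:2]-[.5101,.1131])@v
for lo in(.012,.03,.045,.06,.08,.1):
    k=(q[:,2]>=lo)&(q[:,2]<lo+.018)
    if k.any():print(lo,k.sum(),d[k].max().round(4),np.sort(e[k])[[0,-1]].round(3))
s=sense();r0=R.from_quat(s["ee_rot"]);print("u in tool /0.3 per 10mm",(r0.inv().apply([.00312,-.0095,0])/.3).round(4))
E
```

```text
0.03 6 -0.0083 [-0.036  0.021]
0.045 47 -0.0065 [-0.036  0.034]
0.06 66 -0.0143 [-0.043  0.042]
0.08 173 -0.0282 [-0.058  0.055]
0.1 271 -0.0405 [-0.068  0.063]
u in tool /0.3 per 10mm [ 0.0214 -0.0255  0.0001]
```

```bash
python3 - <<'E'
from h import *
c=dict(np.load("top1.npz"));P=cloud(c);u=np.array([.312,-.95]);v=np.array([.95,.312])
for px in((203.7,228.2),(198.5,210.)):
    for z in(.02,.03,.04):
        w=onplane(c,*px,z)[:2]-[.5101,.1131];print(px,z,(w@u).round(4),(w@v).round(4))
D=(P[...,:2]-[.5101,.1131]);d=D@u;e=D@v;z=P[...,2]
k=(abs(e)<.06)&(d<.03)&(d>-.03)&(z>.008)&(z<.09)
o=np.c_[d[k],e[k],z[k]]*1000;o=o[np.argsort(-o[:,0])][:40].round(0).astype(int);print(o.tolist())
E
```

```text
(203.7, 228.2) 0.02 -0.0129 -0.0265
(203.7, 228.2) 0.03 -0.0116 -0.0274
(203.7, 228.2) 0.04 -0.0102 -0.0284
(198.5, 210.0) 0.02 -0.0126 0.0274
(198.5, 210.0) 0.03 -0.0113 0.026
(198.5, 210.0) 0.04 -0.0099 0.0245
[[-6, -24, 49], [-7, 26, 47], [-7, 23, 50], [-7, -26, 49], [-8, -29, 52], [-8, 20, 48], [-9, 26, 52], [-9, -23, 50], [-9, 23, 56], [-10, -26, 49], [-10, 20, 55], [-10, -28, 52], [-11, -31, 51], [-11, -25, 57], [-12, -22, 51], [-12, 27, 50], [-12, 30, 44], [-12, 24, 55], [-12, -34, 52], [-12, -28, 58], [-12, 21, 57], [-13, 27, 57], [-14, -30, 51], [-14, 31, 48], [-14, 24, 59], [-14, -25, 57], [-14, -33, 54], [-14, 21, 61], [-15, -36, 54], [-15, -27, 57], [-15, 34, 53], [-15, 20, 41], [-16, 31, 55], [-16, -30, 55], [-16, 28, 57], [-16, 24, 62], [-16, -27, 66], [-16, -24, 59], [-17, -32, 54], [-17, 22, 60]]
```

```bash
python3 - <<'E'
from h import *
s=sense();r0=R.from_quat(s["ee_rot"]);t=s["eef_pos"];out=[]
for n,(x0,y0,w,h) in(("top",(160,180,70,80)),("side",(225,250,105,120))):
    c=dict(np.load(n+"1.npz"));k=400/w;a=cv2.resize(c["image"][y0:y0+h,x0:x0+w,::-1],None,fx=k,fy=k,interpolation=cv2.INTER_CUBIC)
    a=np.clip(a.astype(float)*1.8,0,255).astype(np.uint8)
    for x,col in((.008,(0,0,255)),(0,(0,255,255)),(-.022,(255,0,255))):
        for y in(-.011,.011):
            for z in(-.021,.021):
                p=proj(c,t+r0.apply([x,y,z]));cv2.circle(a,(int((p[0]-x0+.5)*k),int((p[1]-y0+.5)*k)),3,col,-1)
    out.append(a)
H=max(o.shape[0] for o in out);cv2.imwrite("pics/p2.png",np.hstack([np.pad(o,((0,H-o.shape[0]),(0,0),(0,0))) for o in out]))
E
```

```text
(no output)
```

View pics/p2.png

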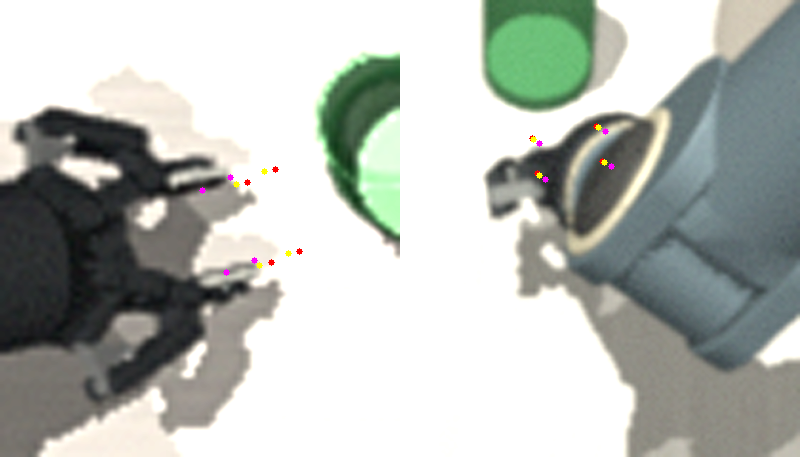

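View 6: the drawn nominal fingertip points (red) lie about 25–30 mm ahead of the visible tips, so the real tips sit further back and higher than stated. I'll lower it step by step with a force check so that the contact stays below 45 mm.

Request:
{"op": "play_rows", "data": {
  "motion": [
    [0.0255,0.0214,0,0,0,0],
    [0.0255,0.0214,0,0,0,0],
    [0.0255,0.0214,0,0,0,0]
  ]
}}

```text
time: 3.4
eef_pos: [0.5094, 0.1118, 0.0135]
ee_rot: [-0.344, 0.619, -0.135, 0.693]
contact_force: [-0.8, 0.2, -0.4]
grip_width: 0.0427
```

Request:
{"op": "play_rows", "data": {
  "motion": [
    [0.0077,0.0064,0,0,0,0],
    [0.0077,0.0064,0,0,0,0],
    [0.0077,0.0064,0,0,0,0]
  ]
}}

```text
time: 3.7
eef_pos: [0.5096, 0.1118, 0.0107]
ee_rot: [-0.344, 0.619, -0.135, 0.693]
contact_force: [-0.2, 0.4, 0.3]
grip_width: 0.0424
```

Request:
{"op": "play_rows", "data": {
  "motion": [
    [0.0077,0.0064,0,0,0,0],
    [0.0077,0.0064,0,0,0,0],
    [0.0077,0.0064,0,0,0,0]
  ]
}}

```text
time: 4.0
eef_pos: [0.5096, 0.1118, 0.0077]
ee_rot: [-0.344, 0.619, -0.135, 0.693]
contact_force: [-0.1, -0.8, 0.1]
grip_width: 0.0427
```

Request:
{"op": "play_rows", "data": {
  "motion": [
    [0.028,-0.017,0.004,0,0,0],
    [0.05,-0.044,0.004,0,0,0],
    [0.075,-0.075,0.004,0,0,0],
    [0.094,-0.097,0.004,0,0,0],
    [0.104,-0.108,0.004,0,0,0],
    [0.104,-0.108,0.004,0,0,0],
    [0.104,-0.108,0.004,0,0,0]
  ]
}}

```text
time: 4.7
eef_pos: [0.5247, 0.0699, 0.0046]
ee_rot: [-0.344, 0.619, -0.135, 0.694]
contact_force: [0.1, -0.2, -0.4]
grip_width: 0.0424
```

Request:
{"op": "play_rows", "data": {
  "motion": [
    [0.0043,-0.005,0,0,0,0],
    [0.0086,-0.01,0,0,0,0],
    [0.0128,-0.0153,0,0,0,0],
    [0.0171,-0.0204,0,0,0,0],
    [0.0214,-0.0255,0,0,0,0]
  ]
}}

```text
time: 5.2
eef_pos: [0.5278, 0.0599, 0.0048]
ee_rot: [-0.344, 0.619, -0.135, 0.693]
contact_force: [0.6, -0.1, -0.9]
grip_width: 0.0428
```

Request:
{"op": "play_rows", "data": {
  "motion": [
    [0.0043,-0.005,0,0,0,0],
    [0.0086,-0.01,0,0,0,0],
    [0.0128,-0.0153,0,0,0,0],
    [0.0171,-0.0204,0,0,0,0],
    [0.0214,-0.0255,0,0,0,0]
  ]
}}

```text
time: 5.7
eef_pos: [0.5312, 0.0531, 0.0043]
ee_rot: [-0.343, 0.618, -0.133, 0.694]
contact_force: [-2.2, 5.3, 2.5]
grip_width: 0.0425
```

```bash
cat >> h.py <<'E'
def car():
    for n in("top","side"):
        c=read_camera(n);np.savez(n+"L.npz",**c);P=cloud(c);x,y,z=P[...,0],P[...,1],P[...,2];im=c["image"].astype(int)
        g=(im[...,1]>im[...,0]+15)&(im[...,1]>im[...,2]+8)&(x>.45)&(x<.68)&(y>-.2)&(y<.1)
        lip=P[g&(z>.215)&(z<.23)];b=P[g&(z>.03)&(z<.11)]
        print(n,"lip",len(lip),circ(lip) if len(lip)>15 else 0,circ(lip,.0264) if len(lip)>15 else 0,"body",len(b),circ(b,.038) if len(b)>15 else 0)
    s=sense();print(s["time"],s["eef_pos"],s["contact_force"])
E
python3 -c "
from h import *
car()"
```

```text
top lip 138 (array([0.5375, 0.0291, 0.0263]), 0.001) (array([0.5375, 0.0291]), 0.001) body 112 (array([0.5357, 0.0288]), 0.002)
side lip 175 (array([0.5392, 0.0313, 0.026 ]), 0.0011) (array([0.5392, 0.0313]), 0.0011) body 444 (array([0.5399, 0.0294]), 0.0007)
5.8 [0.53122076 0.05273144 0.00439995] [-1.96956348  4.46297917  1.87907386]
```

Request:
{"op": "play_rows", "data": {
  "motion": [
    [0.0043,-0.0051,0,0,0,0],
    [0.0086,-0.0102,0,0,0,0],
    [0.015,-0.0179,0,0,0,0],
    [0.0214,-0.0255,0,0,0,0],
    [0.0278,-0.0332,0,0,0,0],
    [0.0342,-0.0408,0,0,0,0],
    [0.0406,-0.0485,0,0,0,0],
    [0.047,-0.0561,0,0,0,0],
    [0.0535,-0.0638,0,0,0,0],
    [0.06,-0.0714,0,0,0,0],
    [0.064,-0.0765,0,0,0,0],
    [0.0663,-0.079,0,0,0,0]
  ]
}}

```text
time: 7.0
eef_pos: [0.5411, 0.0236, 0.0044]
ee_rot: [-0.343, 0.618, -0.133, 0.694]
contact_force: [-2.2, 4.7, 3.2]
grip_width: 0.0429
```

```bash
python3 -c "
from h import *
car()"
```

```text
top lip 137 (array([ 5.477e-01, -2.000e-04,  2.620e-02]), 0.0012) (array([ 5.477e-01, -2.000e-04]), 0.0011) body 107 (array([ 5.461e-01, -4.000e-04]), 0.0018)
side lip 168 (array([0.5495, 0.0021, 0.0262]), 0.0012) (array([0.5496, 0.0021]), 0.0011) body 433 (array([5.498e-01, 2.000e-04]), 0.0007)
7.1 [0.54111217 0.02347719 0.0044057 ] [-0.76994032  5.11959865  1.73340802]
```

Request:
{"op": "play_rows", "data": {
  "motion": [
    [0.0043,-0.0051,0,0,0,0],
    [0.0107,-0.0128,0,0,0,0],
    [0.0171,-0.0204,0,0,0,0],
    [0.0235,-0.0281,0,0,0,0],
    [0.03,-0.0357,0,0,0,0],
    [0.0364,-0.0434,0,0,0,0],
    [0.0428,-0.051,0,0,0,0],
    [0.0492,-0.0587,0,0,0,0],
    [0.0556,-0.0663,0,0,0,0],
    [0.062,-0.074,0,0,0,0],
    [0.0685,-0.0816,0,0,0,0],
    [0.075,-0.0893,0,0,0,0]
  ]
}}

```text
time: 8.3
eef_pos: [0.552, -0.0096, 0.0044]
ee_rot: [-0.344, 0.618, -0.133, 0.694]
contact_force: [-1.5, 5.5, 1.1]
grip_width: 0.0427
```

Request:
{"op": "play_rows", "data": {
  "motion": [
    [0.0064,-0.0077,0,0,0,0],
    [0.0128,-0.0153,0,0,0,0],
    [0.0193,-0.023,0,0,0,0],
    [0.0257,-0.0306,0,0,0,0],
    [0.032,-0.0383,0,0,0,0],
    [0.0385,-0.0459,0,0,0,0],
    [0.045,-0.0536,0,0,0,0],
    [0.0514,-0.0612,0,0,0,0],
    [0.0578,-0.0689,0,0,0,0],
    [0.0642,-0.0765,0,0,0,0],
    [0.0685,-0.0816,0,0,0,0],
    [0.07,-0.0835,0,0,0,0]
  ]
}}

```text
time: 9.5
eef_pos: [0.5621, -0.041, 0.0044]
ee_rot: [-0.344, 0.618, -0.133, 0.694]
contact_force: [-1.9, 5.3, 1.6]
grip_width: 0.0424
```

```bash
python3 -c "
from h import *
car()"
```

```text
top lip 142 (array([ 0.5683, -0.0647,  0.0262]), 0.0012) (array([ 0.5683, -0.0647]), 0.0012) body 121 (array([ 0.5666, -0.0647]), 0.0019)
side lip 173 (array([ 0.5703, -0.0626,  0.026 ]), 0.0013) (array([ 0.5703, -0.0626]), 0.0013) body 325 (array([ 0.5707, -0.0643]), 0.0007)
9.6 [ 0.56204081 -0.04100948  0.00442553] [-1.26539222  4.75816795  2.76177963]
```

Request:
{"op": "play_rows", "data": {
  "motion": [
    [0.0064,-0.0077,0,0,0,0],
    [0.0128,-0.0153,0,0,0,0],
    [0.0193,-0.023,0,0,0,0],
    [0.0257,-0.0306,0,0,0,0],
    [0.032,-0.0383,0,0,0,0],
    [0.0385,-0.0459,0,0,0,0],
    [0.045,-0.0536,0,0,0,0],
    [0.0514,-0.0612,0,0,0,0],
    [0.0578,-0.0689,0,0,0,0],
    [0.0642,-0.0765,0,0,0,0],
    [0.0706,-0.0842,0,0,0,0],
    [0.0749,-0.0893,0,0,0,0]
  ]
}}

```text
time: 10.8
eef_pos: [0.5729, -0.0743, 0.0045]
ee_rot: [-0.344, 0.618, -0.133, 0.694]
contact_force: [-1.7, 6.1, 1.8]
grip_width: 0.0429
```

Request:
{"op": "play_rows", "data": {
  "motion": [
    [0.0021,-0.0025,0,0,0,0],
    [0.0021,-0.0025,0,0,0,0]
  ]
}}

```text
time: 11.0
eef_pos: [0.5732, -0.0753, 0.0045]
ee_rot: [-0.344, 0.618, -0.133, 0.694]
contact_force: [-1.3, 4.0, 0.3]
grip_width: 0.0429
```

```bash
python3 - <<'E'
from h import *
car()
c=dict(np.load("sideL.npz"));P=cloud(c);t=dict(np.load("topL.npz"))
A=cv2.resize(c["image"][120:300,160:340,::-1],(540,540));B=cv2.resize(t["image"][150:220,260:310,::-1],(250,350))
cv2.imwrite("pics/p3.png",np.hstack([A,np.pad(B,((0,190),(0,0),(0,0)))]))
E
```

```text
top lip 123 (array([ 0.5797, -0.0989,  0.0262]), 0.0011) (array([ 0.5797, -0.0989]), 0.0012) body 100 (array([ 0.5796, -0.0991]), 0.0005)
side lip 117 (array([ 0.5814, -0.0969,  0.026 ]), 0.0009) (array([ 0.5814, -0.097 ]), 0.001) body 248 (array([ 0.5816, -0.0985]), 0.0008)
11.1 [ 0.57314198 -0.07535315  0.00447577] [-0.48255941  5.66942021  1.50329739]
```

View pics/p3.png

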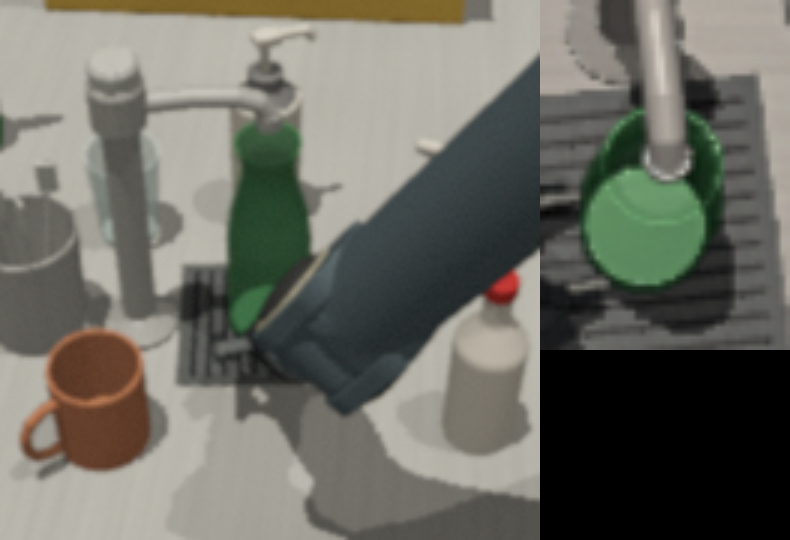

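View 7: the nozzle sits over the middle of the lip ring, and both cameras put the carafe within about 2 mm of the outlet. Backing off.

Request:
{"op": "play_rows", "data": {
  "motion": [
    [-0.0107,0.0128,0,0,0,0],
    [-0.03,0.0357,0,0,0,0],
    [-0.0642,0.0765,0,0,0,0],
    [-0.107,0.1275,0,0,0,0],
    [-0.15,0.178,0,0,0,0],
    [-0.193,0.23,0,0,0,0],
    [-0.214,0.255,0,0,0,0],
    [-0.214,0.255,0,0,0,0],
    [-0.214,0.255,0,0,0,0]
  ],
  "grip": 0
}}

```text
time: 12.0
eef_pos: [0.5415, 0.0172, 0.0051]
ee_rot: [-0.344, 0.619, -0.136, 0.693]
contact_force: [-0.0, -0.2, 0.5]
grip_width: 0.0425
```

```bash
python3 - <<'E'
from h import *
car();s=sense();r0=R.from_quat(s["ee_rot"]);p=s["eef_pos"]
print(row(p+[0,0.03,.29]))
rt=tilted([1,0],0,R.from_quat([-0.389,0.591,0.388,0.59]))
c=dict(np.load("topL.npz"));print(rt.as_matrix().round(2).tolist())
E
```

```text
top lip 116 (array([ 0.5796, -0.0989,  0.0263]), 0.0011) (array([ 0.5796, -0.0989]), 0.001) body 100 (array([ 0.5795, -0.0991]), 0.0005)
side lip 116 (array([ 0.5815, -0.0967,  0.0259]), 0.0012) (array([ 0.5816, -0.0968]), 0.0012) body 547 (array([ 0.5821, -0.0987]), 0.0008)
12.1 [0.5415159  0.01626726 0.0051106 ] [-0.92748138 -0.12484137  0.57177014]
[-0.8002, -0.5507, 0.0289, 0.0, 0.0, 0.0]
[[0.0, -1.0, 0.0], [0.0, 0.0, 1.0], [-1.0, 0.0, 0.0]]
```

Request:
{"op": "play_rows", "data": {
  "motion": [
    [-0.13,-0.09,0.004,0,0,0],
    [-0.26,-0.18,0.009,0,0,0],
    [-0.39,-0.27,0.014,0,0,0],
    [-0.52,-0.36,0.019,0,0,0],
    [-0.65,-0.45,0.024,0,0,0],
    [-0.8,-0.55,0.029,0,0,0],
    [-0.8,-0.55,0.029,0,0,0],
    [-0.8,-0.55,0.029,0,0,0],
    [-0.8,-0.55,0.029,0,0,0]
  ],
  "grip": -1
}}

```text
time: 13.0
eef_pos: [0.5407, 0.0462, 0.2933]
ee_rot: [-0.344, 0.62, -0.136, 0.692]
contact_force: [-0.5, -0.6, -0.4]
grip_width: -0.0001
```

```bash
python3 - <<'E'
from h import *
s=sense();r0=R.from_quat(s["ee_rot"]);print(s["eef_pos"],s["grip_width"])
rt=tilted([.312,-.95],0,r0)
print(row([.65,.0,.40],rt))
E
```

```text
[0.54066658 0.04624786 0.29333389] -9.607512780184951e-05
[-0.106, -0.428, 0.2977, -0.0016, -0.0036, 0.4458]
```

Request:
{"op": "play_rows", "data": {
  "motion": [
    [-0.106,-0.428,0.298,-0.002,-0.004,0.446],
    [-0.106,-0.428,0.298,-0.002,-0.004,0.446],
    [-0.106,-0.428,0.298,-0.002,-0.004,0.446],
    [-0.106,-0.428,0.298,-0.002,-0.004,0.446],
    [-0.106,-0.428,0.298,-0.002,-0.004,0.446],
    [-0.106,-0.428,0.298,-0.002,-0.004,0.446],
    [-0.106,-0.428,0.298,-0.002,-0.004,0.446],
    [-0.106,-0.428,0.298,-0.002,-0.004,0.446],
    [-0.106,-0.428,0.298,-0.002,-0.004,0.446]
  ]
}}

```text
time: 13.9
eef_pos: [0.6503, 0.0041, 0.4006]
ee_rot: [-0.114, 0.697, 0.115, 0.698]
contact_force: [-0.4, 0.7, -0.8]
grip_width: 0.0
```

```bash
python3 - <<'E'
from h import *
s=sense();r0=R.from_quat(s["ee_rot"]);print(s["eef_pos"],r0.as_matrix()[:,0])
rt=tilted([.312,-.95],0,r0)
print(row([.699,-.0855,.37],rt))
E
```

```text
[0.65029562 0.00412885 0.4005726 ] [ 9.03464743e-04  1.56481080e-03 -9.99998368e-01]
[0.1016, -0.335, 0.0586, 0.0043, 0.0009, -0.0008]
```

Request:
{"op": "play_rows", "data": {
  "motion": [
    [0.03,-0.11,0.02,0,0,0],
    [0.06,-0.22,0.04,0,0,0],
    [0.102,-0.335,0.059,0.004,0,0],
    [0.102,-0.335,0.059,0.004,0,0],
    [0.102,-0.335,0.059,0.004,0,0],
    [0.102,-0.335,0.059,0.004,0,0]
  ]
}}

```text
time: 14.5
eef_pos: [0.6994, -0.086, 0.3713]
ee_rot: [-0.111, 0.697, 0.112, 0.699]
contact_force: [-0.4, 0.5, -0.1]
grip_width: -0.0
```

```bash
python3 - <<'E'
from h import *
car();c=dict(np.load("sideL.npz"));t=dict(np.load("topL.npz"));s=sense();p=s["eef_pos"]
a=c["image"].copy()
for q,col in((p,(255,255,0)),(p+[0,0,-.008],(255,0,0)),([.699,-.0855,.306],(255,0,255))):
    w=proj(c,q);print(w)
P=cloud(c);k=(np.hypot(P[...,0]-p[0],P[...,1]-p[1])<.03)&(P[...,2]>.315)&(P[...,2]<.5)
q=P[k];print("lowest finger pts",np.sort(q[:,2])[:15].round(3));i=q[:,2]<np.sort(q[:,2])[10]+.01;print(q[i].mean(0),q[i].min(0),q[i].max(0))
cv2.imwrite("pics/p4.png",cv2.resize(a[60:210,130:280,::-1],(600,600),interpolation=cv2.INTER_CUBIC))
E
```

```text
top lip 56 (array([ 0.5794, -0.0995,  0.0259]), 0.0011) (array([ 0.5795, -0.0989]), 0.0011) body 32 (array([ 0.5783, -0.0955]), 0.0004)
side lip 116 (array([ 0.5812, -0.0964,  0.0258]), 0.0013) (array([ 0.5813, -0.0965]), 0.0012) body 543 (array([ 0.5817, -0.0987]), 0.0008)
14.6 [ 0.69937667 -0.086283    0.37169724] [-0.13536205 -0.90627905  0.39613131]
(np.float64(194.2909519793567), np.float64(115.4438405073475))
(np.float64(194.6295435471077), np.float64(118.47725686050792))
(np.float64(197.05461953422758), np.float64(139.58045861117006))
lowest finger pts [0.391 0.391 0.392 0.393 0.394 0.397 0.397 0.397 0.397 0.397 0.397 0.398
 0.398 0.398 0.399]
[ 0.69752654 -0.0775911   0.40167618] [ 0.68527851 -0.08808805  0.39062531] [ 0.71393432 -0.07052273  0.40738366]
```

View pics/p4.png

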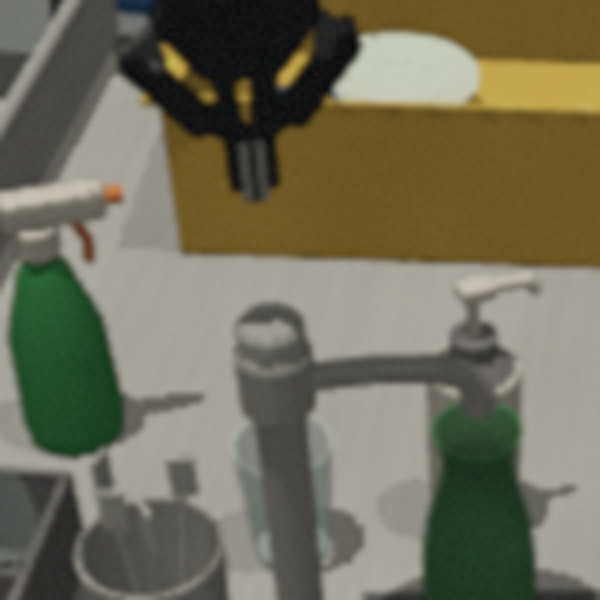

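View 8: closed fingers hang over the cap, with tips at about z=0.390 (TCP 0.371) — again about 27 mm back from the stated tip. I expect cap contact at TCP z≈0.287.

Request:
{"op": "play_rows", "data": {
  "motion": [
    [0.08,0,0,0,0,0],
    [0.16,0,0,0,0,0],
    [0.22,0,0,0,0,0],
    [0.25,0,0,0,0,0],
    [0.265,0,0,0,0,0],
    [0.265,0,0,0,0,0],
    [0.265,0,0,0,0,0]
  ]
}}

```text
time: 15.3
eef_pos: [0.7, -0.0884, 0.2927]
ee_rot: [-0.11, 0.697, 0.111, 0.7]
contact_force: [-0.9, -0.4, 0.7]
grip_width: -0.0001
```

Request:
{"op": "play_rows", "data": {
  "motion": [
    [0.005,0,0,0,0,0],
    [0.01,0,0,0,0,0],
    [0.015,0,0,0,0,0],
    [0.02,0,0,0,0,0],
    [0.02,0,0,0,0,0]
  ]
}}

```text
time: 15.8
eef_pos: [0.6997, -0.0885, 0.2858]
ee_rot: [-0.11, 0.697, 0.111, 0.7]
contact_force: [0.4, 0.6, 3.0]
grip_width: -0.0001
```

Request:
{"op": "play_rows", "data": {
  "motion": [
    [0.004,0,0,0,0,0],
    [0.008,0,0,0,0,0],
    [0.012,0,0,0,0,0],
    [0.012,0,0,0,0,0]
  ]
}}

```text
time: 16.2
eef_pos: [0.6997, -0.0886, 0.2819]
ee_rot: [-0.11, 0.697, 0.111, 0.7]
contact_force: [-0.3, -0.3, 4.2]
grip_width: 0.0003
```

Request:
{"op": "play_rows", "data": {
  "motion": [
    [0.004,0,0,0,0,0],
    [0.008,0,0,0,0,0],
    [0.008,0,0,0,0,0]
  ]
}}

```text
time: 16.5
eef_pos: [0.6997, -0.0885, 0.2795]
ee_rot: [-0.11, 0.697, 0.111, 0.7]
contact_force: [0.8, -0.1, 5.5]
grip_width: 0.0
```

Contact at about 0.287 with spring-like forces. I'll press until the force steps up at the stop.

Request:
{"op": "play_rows", "data": {
  "motion": [
    [0.004,0,0,0,0,0],
    [0.008,0,0,0,0,0],
    [0.008,0,0,0,0,0]
  ]
}}

```text
time: 16.8
eef_pos: [0.6998, -0.0885, 0.2781]
ee_rot: [-0.11, 0.697, 0.111, 0.7]
contact_force: [-0.4, 0.9, 6.9]
grip_width: 0.0003
```

Request:
{"op": "play_rows", "data": {
  "motion": [
    [0.004,0,0,0,0,0],
    [0.006,0,0,0,0,0],
    [0.006,0,0,0,0,0],
    [0.006,0,0,0,0,0]
  ]
}}

```text
time: 17.2
eef_pos: [0.6998, -0.0885, 0.278]
ee_rot: [-0.11, 0.697, 0.111, 0.7]
contact_force: [-3.5, 0.3, 13.0]
grip_width: 0.0002
```

Position stopped at 0.278 while the force rose to 13 N, so the cap is at its stop. Lifting off.

Request:
{"op": "play_rows", "data": {
  "motion": [
    [-0.02,0,0,0,0,0],
    [-0.05,0,0,0,0,0],
    [-0.1,0,0,0,0,0],
    [-0.2,0,0,0,0,0],
    [-0.3,0,0,0,0,0],
    [-0.4,0,0,0,0,0],
    [-0.4,0.15,0,0,0,0],
    [-0.4,0.3,0,0,0,0],
    [-0.4,0.45,0,0,0,0],
    [-0.4,0.5,0,0,0,0],
    [-0.4,0.5,0,0,0,0],
    [-0.4,0.5,0,0,0,0]
  ]
}}

```text
time: 18.4
eef_pos: [0.6531, 0.0525, 0.3953]
ee_rot: [-0.11, 0.698, 0.11, 0.699]
contact_force: [-0.5, -1.3, 0.4]
grip_width: 0.0005
```

```bash
python3 - <<'E'
from h import *
car()
for n in("top","side"):
    a=dict(np.load(n+"0.npz"));b=dict(np.load(n+"L.npz"))
    for c in(a,b):
        P=cloud(c);q=P[(P[...,2]>.292)&(P[...,2]<.312)&(abs(P[...,0]-.699)<.03)&(abs(P[...,1]+.0855)<.03)];print(n,"cap z",np.percentile(q[:,2],[50,80]))
    d=(abs(a["image"].astype(int)-b["image"]).max(-1)>60);print("changed",d.sum())
t=b=dict(np.load("topL.npz"))
cv2.imwrite("pics/p5.png",np.hstack([cv2.resize(dict(np.load(n+"L.npz"))["image"][:,:,::-1],(400,300)) for n in("top","side")]))
E
```

```text
top lip 123 (array([ 0.5797, -0.0989,  0.0263]), 0.0012) (array([ 0.5797, -0.0989]), 0.0011) body 104 (array([ 0.5794, -0.0992]), 0.0006)
side lip 115 (array([ 0.5809, -0.0969,  0.0259]), 0.0009) (array([ 0.5809, -0.097 ]), 0.001) body 550 (array([ 0.5818, -0.0987]), 0.0007)
18.5 [0.65329801 0.05117348 0.39531876] [0.35462757 0.15823977 0.64551791]
top cap z [0.3040493  0.30545274]
top cap z [0.30415846 0.30538749]
changed 29847
side cap z [0.30593292 0.30746437]
side cap z [0.30442894 0.30698849]
changed 13477
```

View pics/p5.png

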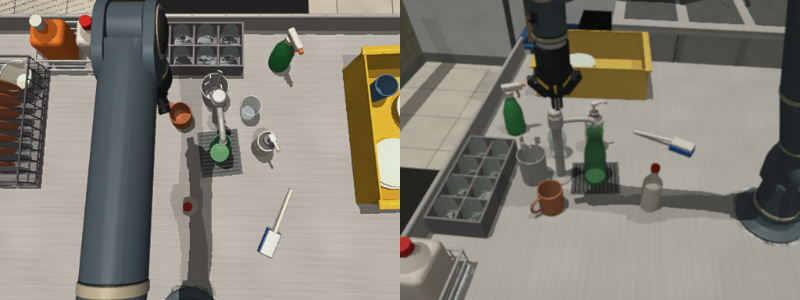

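View 9: the carafe stands upright under the outlet, the cap is back up, the other things look unmoved, and the arm is clear. Handing in.

```bash
python3 -c "
from plant import sign_off
print(sign_off())"
```

```text
the job is handed in; nothing more can be done
None
```

I slid the carafe about 140 mm along the bench with the half-open, tilted fingertips until it stood under the outlet. The measured push force was about 6 to 7 N, under the 15 N limit. I backed off, pressed the push cap to its stop with closed fingers, lifted clear and handed the job in at about 18.5 s. No verdict was reported.

**Last checks**
- **Carafe:** both cameras put the mouth at about (0.580, -0.098), with the outlet at (0.580, -0.099). That is within about 2 mm, against the 12 mm limit. The lip and body centres agree within about 2 mm, so it stands upright.
- **Push cap:** the tool stopped after about 9 to 10 mm of travel while the force rose from 7 to 13 N, so it reached the stop. Afterwards the cap top was back at its starting height within about 1.5 mm.
- **Other things:** they look unmoved in the last pictures. I judged this by eye and did not measure it.
- **Robot:** it was touching nothing at the end.

**One disagreement:** the visible fingertips were about 27 mm further back along the tool than the stated 8 mm ahead of the TCP (about 19 mm behind it when shut, about 22 mm behind it half-open). The camera, a descent that met no bench and the cap contact height all agreed. I lowered the fingers to allow for this, so the contact on the carafe stayed at about 30 mm height.

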